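# Press the capped push nut onto the regulator spindle

### The arm

A 6-joint arm with a two-finger parallel gripper is mounted at the origin on the work surface. World frame = base frame: x ahead of the robot, y to its left, z up, the work surface at z = 0. Lengths are in m, angles in rad, forces in N, time in s.
With the tool pointing down it reaches from about 0.25 to 0.8 m from the base axis. Payload 8.5 kg.
Tool frame: the origin (TCP) lies on the centre line of the jaws, within the pads' length; the fingertips stand 19 mm ahead of it and the grasp point (between the pads) is the TCP; z points along the fingers, y is the direction in which the jaws open and shut (so a half turn about z gives the same grasp; the last joint's range is limited). The gripper opens to 85 mm and grips with 20 to 120 N. Pads are 22 mm wide; open, the fingers measure 114 mm over their backs; the gripper's body (76 mm by 85 mm) begins 54 mm behind the grasp point. The pads swing forward as they close: fully open they stand 13 mm farther back than shut.
Start: joints at [-1.312, 0.238, -0.013, 1.319, 0, 1.571], TCP at [0.134, -0.507, 0.25] pointing down, gripper open.
Joint ranges: [-2.66, 2.66], [-1.03, 1.9], [-1.14, 1.46], [-1.82, 2.27], [-1.45, 1.34], [-3.14, 3.14]. Speed limits (rad/s): [2.22, 2.22, 2.79, 3.14, 3.14, 3.14].

### API

Orientations are given as a rotation vector (axis times angle).
In Python, from plant import ctrl gives the robot as it stands.
- The arm moves only by the tool send_rows, never from a script. Its argument "motion" is a list that holds one entry, the list of rows, each a list of 5 numbers: the closure, from -1 (fully open) to 1 (shut), so that 0 is half open, then the shift along the world's x, y, z in m, then the turn about the world's z in rad. A call has 1 to 8 rows; each row is the pose to reach, as a shift and turn from the pose measured when the call began; what a row does not reach only later rows make up. A row lasts 1/8 s, in which the tool goes at most 62.5 mm and 10.7 degrees, less where a joint would pass 70% of its speed; a pose out of reach is approached as far as the arm can. A call with a gripper value outside its range is refused whole. The fingers move at their own pace and stop on an object; "squeeze" is the grip in N (left out, the last holds). Time passes only in rows, so rows that repeat a pose let the fingers close. It gives the time, the measured TCP pose, the force and the opening at its end, in the units of the state.
- ctrl.state(): the state, without advancing time (a new reading comes with each control period).
- ctrl.snapshot(name): name is "scene" or "top" or "wrist"; returns the picture (384x512x3 uint8, blue, green, red); there is no depth.
- ctrl.camera_model(name): a dict with "fx", "fy", "cx", "cy" (pixels), "rvec" (rotation vector, rad) and "tvec" (3), from world to camera coordinates, as OpenCV has them. Camera axes: x right, y down, z forward; pixel columns grow to the right and rows downward; lengths in m; the calibration is good to about 2 mm. A picture is of the moment at which its call begins: read the wrist's pose just before it. camera_model takes no time and is no camera call; for the wrist camera it gives the pose at the moment of the call.
- ctrl.close_job(): hands the job in, once; it reports no verdict.
The state is a dict: "clock": time; "qpos": joint angles; "joint_vel": joint speeds; "joint_efforts": joint torques, N m; "ee_pos": TCP position; "tool_rot": TCP orientation; "force": force on the tool from outside, world axes, zero at the start; "moment": the same for the moment, N m; "gripper_width": finger opening in m.
Only numpy, scipy, OpenCV 4.12 (cv2) and the standard library are available. Lean on these libraries where they do the work, as an engineer would, in place of code of your own. Each camera call takes 0.05 s, during which the arm holds its last target. There are 200 camera calls.

### The job

Take the domed push nut (the flanged steel axle cap) from the plywood kitting board, set it dome up over the spindle of the regulator, and press it straight down until the wheel beneath it has sunk against its sprung seat and stands hard on the solid shoulder; lean on it there for a moment with about 20 N, never more than 25 N, then let go, leaving the nut biting tight on the wheel. Leave the sleeve and the stud on the board alone.

Things in the scene. Friction and masses are not known exactly. Their poses are not given: they have to be found in the camera images.
- cap: Push nut: bright steel axle cap, flange down on the board, 98 g. Flange 36 mm wide, 3 mm thick; round closed dome 26 mm wide to 27.5 mm, top at 31.8 mm. Origin: centre of underside, z up. Blind bore 15 mm wide, 27 mm deep; four spring teeth 5 mm up leave about 8 mm; pushed down a 12 mm spindle they drag 4 to 10 N, far more if pulled up. Grip the dome; fingertips may rest on the flange.
- spindle_tip (a point): The top of the regulator's fixed upright plain steel spindle: 12 mm in diameter, hemispherical end, 93 mm above the bench. z up along the spindle. The spindle stands clear of the wheel's hub by 16 mm at the start.
- wheel: Dark grey plastic wheel, loose on the spindle, 68 mm wide, hub 30 mm wide; origin: centre of underside, hub top 22 mm above it. Starts on a sprung seat, underside 55 mm above the bench, yielding at 4 N plus 0.2 N per mm. It meets a solid shoulder after sinking 3 to 10 mm: hidden, must be felt. The hub cracks if the nut bears on it with over 25 N (what the tool pushes with, less the drag).
- regulator: The fixed regulator body that carries the spindle: a round aluminium housing 92 mm across on a 130 x 80 mm steel foot plate, housing top 38 mm above the bench. Origin on the spindle axis at bench height, z up.
- board: The fixed plywood kitting board 110 x 290 x 6 mm, its top 6 mm above the bench, origin at the centre of its underside, long side along its y. Three parts stand on it about 90 mm apart in any order: the push nut, the sleeve, the stud.
- sleeve: Bystander on the board: plain open steel tube 26 mm outside, 15 mm inside, 30 mm high, no flange, no closed top. Origin: centre of its underside.
- stud: Bystander on the board: square steel head 28 x 28 x 12 mm with an upright 16 mm pin on it, 36 mm high in all. Origin: centre of its underside.
Mind the look-alikes: they are no part of the job. Leave any pink look-alike of the cap alone.

How it is judged:
By the outcome, as a careful person would: the job done as asked, in the order asked, and still so for the second after the job is handed in, with the robot touching nothing.
It also fails if it takes over 64 s, if anything falls off the work surface, if the arm or the gripper's body presses on something with over 40 N, if the wrist force passes 120 N, or if a joint passes its speed limit or range.

## Working session

There is one attempt and no reset: what is moved stays moved. The work goes in short steps, Python scripts to look and compute and a tool call to move; the robot and the scene stay as the last step left them, time stands still between calls to the robot, and variables do not carry over. Pictures are saved under pics/ and viewed, about 8 in all and at most 12, crops included, and the job is handed in when it is done.

Besides the shell and the picture viewer there is one more tool, called after "Call:" in YAML: its name, and indented under it one key for each argument. send_rows: Moves the arm, as the interface text tells. Its arguments: {"type":"object","properties":{"motion":{"type":"array","items":{"type":"array","items":{"type":"array","items":{"type":"number"}}}},"squeeze":{"type":"number"}},"required":["motion"]}

```bash
mkdir -p pics && ls
cat > h.py <<'E'
import numpy as np, cv2
from plant import ctrl
def snap(cam,name,crop=None,scale=1):
    m=ctrl.camera_model(cam); im=np.array(ctrl.snapshot(cam)); cv2.imwrite('pics/raw_'+name+'.png',im)
    if crop: x0,y0,x1,y1=crop; im=im[y0:y1,x0:x1]
    if scale!=1: im=cv2.resize(im,None,fx=scale,fy=scale,interpolation=cv2.INTER_CUBIC)
    cv2.imwrite('pics/'+name+'.png',im); return m
def ray(m,u,v,z):
    R=cv2.Rodrigues(np.array(m['rvec'],float))[0]; t=np.array(m['tvec'],float).ravel()
    d=R.T@np.array([(u-m['cx'])/m['fx'],(v-m['cy'])/m['fy'],1]); c=-R.T@t
    return c+d*(z-c[2])/d[2]
def proj(m,p):
    K=np.array([[m['fx'],0,m['cx']],[0,m['fy'],m['cy']],[0,0,1]])
    return cv2.projectPoints(np.array(p,float).reshape(-1,1,3),np.array(m['rvec'],float),np.array(m['tvec'],float),K,None)[0].reshape(-1,2)
E
python3 - <<'E'
from h import *
a=snap('top','top1');b=snap('scene','scene1')
im=np.hstack([cv2.imread('pics/top1.png'),cv2.imread('pics/scene1.png')])
print(a,b); print(ctrl.state())
E
```

```text
pics
{'fx': 381.334098057133, 'fy': 381.334098057133, 'cx': 251.72676359858093, 'cy': 199.9991382691519, 'rvec': array([ 2.12356836, -2.13364573,  0.1312338 ]), 'tvec': array([0.08244141, 0.56634533, 0.75115467])} {'fx': 468.82600409773374, 'fy': 468.82600409773374, 'cx': 259.4596648144282, 'cy': 186.90796689400062, 'rvec': array([ 1.32094057,  2.29552228, -0.86483091]), 'tvec': array([ 0.21057734, -0.34568052,  1.29960862])}
{'clock': 0.1, 'qpos': array([-1.31200545e+00,  2.38710992e-01, -1.41859970e-02,  1.31921592e+00,
        3.66678442e-05,  1.57080711e+00]), 'joint_vel': array([ 2.63488336e-03,  2.01433521e-05,  1.43281745e-03,  1.77870055e-03,
       -1.99707881e-03, -4.10077658e-04]), 'joint_efforts': array([-8.35409664e-04, -5.39719319e+01,  3.47000706e+01,  1.34135221e-02,
       -8.20586342e-05, -1.43304572e-05]), 'ee_pos': array([ 0.13427054, -0.50716206,  0.2497408 ]), 'tool_rot': array([-3.11403204e+00, -4.05188432e-01,  2.09660874e-04]), 'force': array([-0.02101166, -1.20650215,  0.39670496]), 'moment': array([ 0.03662601,  0.00973774, -0.0677451 ]), 'gripper_width': 0.08546974306489226}
```

View pics/top1.png

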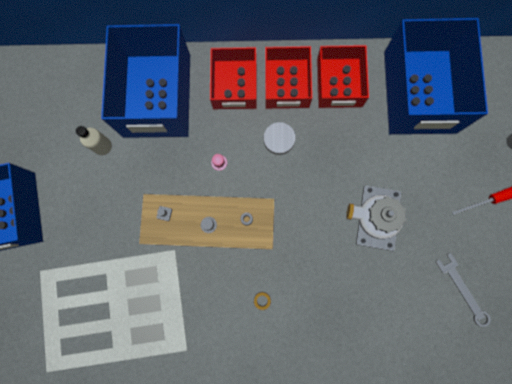

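View pics/scene1.png

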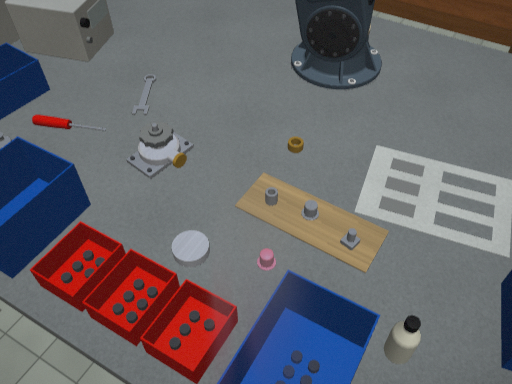

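The top view shows the stud at (164,213), the flanged cap at (208,224), the sleeve at (247,218), the pink look-alike at (219,161) and the regulator spindle near (389,214). The cap candidate is the middle part on the board: it has a round closed dome and a flange. I'll confirm that in an enlarged crop.

Run:
```python
from h import *
t=cv2.imread('pics/raw_top1.png');s=cv2.imread('pics/raw_scene1.png')
r=lambda im,x,y,w,h:cv2.resize(im[y:y+h,x:x+w],(400,300),interpolation=cv2.INTER_CUBIC)
cv2.imwrite('pics/crop1.png',np.vstack([np.hstack([r(t,145,185,120,90),r(t,345,180,80,60)]),np.hstack([r(s,250,175,120,90),r(s,120,115,80,60)])]))
a=ctrl.camera_model('top');b=ctrl.camera_model('scene')
for n,m,u,v,z in [('cap',a,208,224,.03),('cap s',b,311,205,.038),('spin',a,389,214,.093),('spin s',b,155,126,.093),('stud',a,164,213,.03),('sleeve',a,247,218,.036),('boardc',a,143,196,.006),('boardc',a,139,243,.006),('boardc',a,275,199,.006),('boardc',a,273,248,.006)]: print(n,ray(m,u,v,z).round(4))
```

```text
cap [0.5183 0.1727 0.03  ]
cap s [0.5232 0.1762 0.038 ]
spin [ 0.5301 -0.1861  0.093 ]
spin s [ 0.5381 -0.1846  0.093 ]
stud [0.5423 0.267  0.03  ]
sleeve [0.53  0.09  0.036]
boardc [0.5833 0.3213 0.006 ]
boardc [0.4799 0.3258 0.006 ]
boardc [0.5745 0.03   0.006 ]
boardc [0.4682 0.0355 0.006 ]
```

View pics/crop1.png

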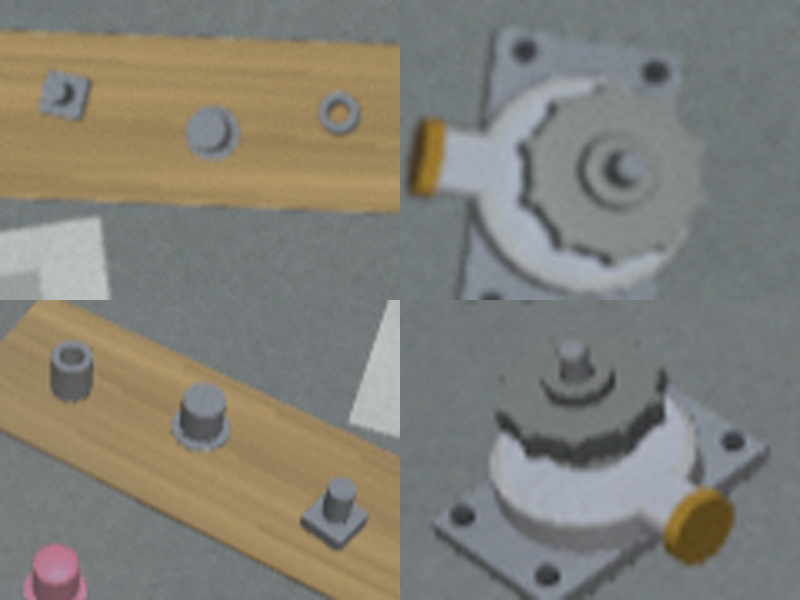

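The crop confirms the middle part is the cap, with a closed dome and a flange. The sleeve is an open tube, the stud has a square head, and the look-alike is pink. I'll go over the spindle first for a wrist view.

Call:
send_rows:
  motion:
    - [[-1, 0.05, 0.04, 0, 0.17], [-1, 0.1, 0.08, 0, 0.34], [-1, 0.15, 0.12, 0, 0.51], [-1, 0.2, 0.16, 0, 0.68], [-1, 0.25, 0.2, 0, 0.85], [-1, 0.3, 0.24, 0, 1.02], [-1, 0.35, 0.28, 0, 1.19], [-1, 0.38, 0.32, 0, 1.31]]

```text
clock: 1.1
ee_pos: [0.5159, -0.1857, 0.2492]
tool_rot: [-2.218, -2.224, 0.002]
force: [0.6, -1.0, -0.1]
gripper_width: 0.0859
```

Call:
send_rows:
  motion:
    - [[-1, 0, 0, 0, 0], [-1, 0, 0, 0, 0]]

```text
clock: 1.35
ee_pos: [0.5156, -0.1855, 0.2487]
tool_rot: [-2.217, -2.223, 0.003]
force: [-0.3, -0.7, -0.6]
gripper_width: 0.0857
```

Run:
```python
from h import *
m=snap('wrist','w1',scale=1.5); s=ctrl.state()
print({k:np.round(s[k],4) for k in ('clock','ee_pos','tool_rot','force','qpos')}); print(proj(m,[[.534,-.186,.093],[.534,-.186,.077]]), ray(m,256,192,.09))
```

```text
{'clock': np.float64(1.4), 'ee_pos': array([ 0.5152, -0.1861,  0.249 ]), 'tool_rot': array([-2.2184, -2.222 ,  0.0028]), 'force': array([-0.1576,  0.0643, -0.5858]), 'qpos': array([-3.4620e-01,  2.7960e-01,  4.0200e-02,  1.3337e+00, -9.0000e-04,
        1.2230e+00])}
[[271.69158995 179.86988102]
 [270.77547696 175.86278533]] [ 0.51778386 -0.20035753  0.09      ]
```

View pics/w1.png

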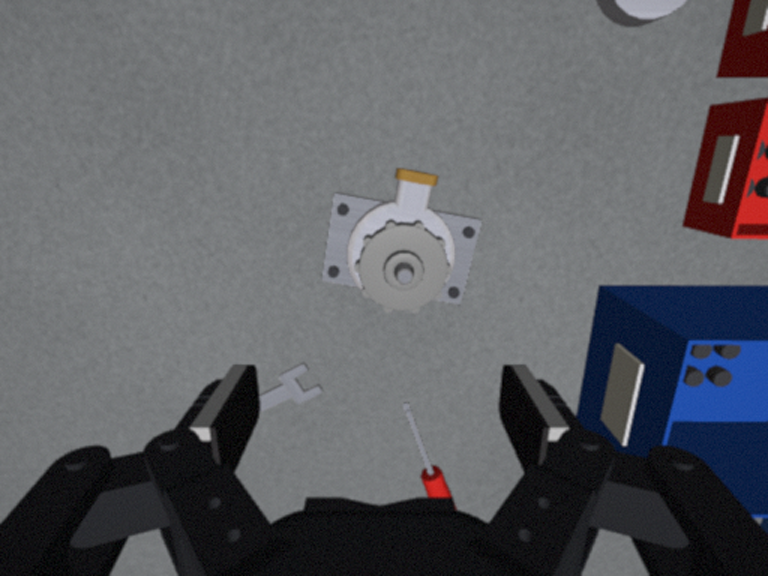

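The spindle tip is at about (405,274) in the enlarged picture, raw (270,183). Next I'll go above the cap.

Call:
send_rows:
  motion:
    - [[-1, 0.001, 0.05, 0, 0], [-1, 0.002, 0.1, 0, 0], [-1, 0.003, 0.15, 0, 0], [-1, 0.004, 0.2, 0, 0], [-1, 0.005, 0.26, -0.02, 0], [-1, 0.006, 0.32, -0.05, 0], [-1, 0.006, 0.36, -0.08, 0], [-1, 0.006, 0.36, -0.1, 0]]

```text
clock: 2.4
ee_pos: [0.5207, 0.1748, 0.1476]
tool_rot: [-2.217, -2.222, 0.004]
force: [0.1, 0.2, 0.1]
gripper_width: 0.0856
```

```bash
cat > v2.py <<'E'
from h import *
import json
m=snap('wrist','w2'); s=ctrl.state()
json.dump({k:np.asarray(v).tolist() for k,v in m.items()},open('w2.json','w'))
print({k:np.round(s[k],4) for k in ('clock','ee_pos','tool_rot','force')}); print(proj(m,[[.521,.175,.038],[.521,.175,.009]]))
r=lambda im,x,y,w,h:cv2.resize(im[y:y+h,x:x+w],(400,600),interpolation=cv2.INTER_CUBIC)
w1=cv2.imread('pics/raw_w1.png');w2=cv2.imread('pics/raw_w2.png')
p=proj(m,[.521,.175,.03])[0]; x,y=int(np.clip(p[0]-64,0,384)),int(np.clip(p[1]-96,0,192)); print('w2 crop at',x,y,'scale 3.125; w1 crop 230,138 scale 5')
cv2.imwrite('pics/c2.png',np.hstack([r(w1,230,123,80,120),r(w2,x,y,128,192)]))
E
python3 v2.py
```

```text
{'clock': np.float64(2.45), 'ee_pos': array([0.5197, 0.1732, 0.1455]), 'tool_rot': array([-2.2177, -2.2202,  0.0089]), 'force': array([-1.6021, -1.5046, -1.8553])}
[[254.60932827 193.32358955]
 [254.49674831 183.85960554]]
w2 crop at 190 94 scale 3.125; w1 crop 230,138 scale 5
```

View pics/c2.png

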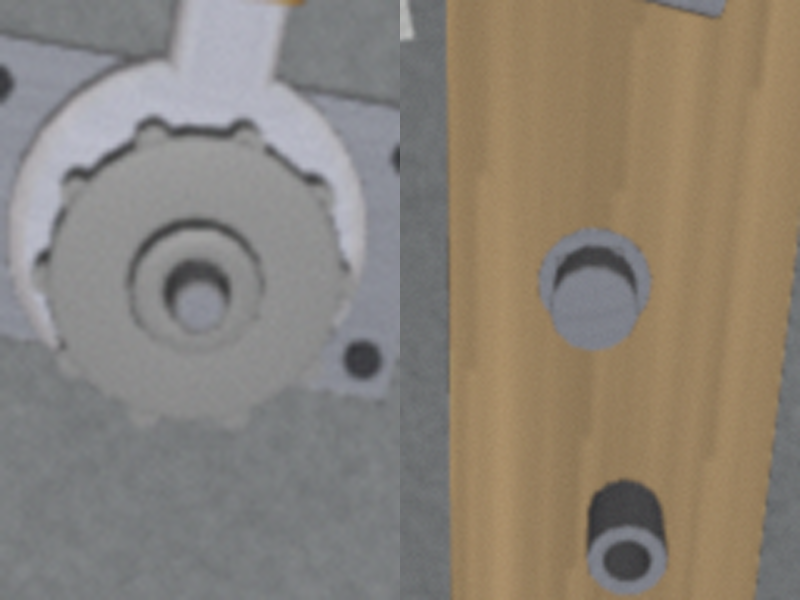

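Run:
```python
from h import *
import json
w=json.load(open('w2.json'));a=ctrl.camera_model('top');b=ctrl.camera_model('scene')
print('cap: w',ray(w,252.1,192.2,.0378),ray(w,252.4,184.6,.009),'top',ray(a,208.1,224,.0378),'scene',ray(b,311,204.5,.0378))
print('sleeve w',ray(w,190+225/3.125,94+560/3.125,.036),'top',ray(a,247,219,.036))
print('spin: top',ray(a,390.2,213.4,.089),'hub top',ray(a,345+219/5,180+172/5,.077),'scene',ray(b,154.4,124.8,.089), 'hub',ray(b,120+178/5,115+79/5,.077))
```

```text
cap: w [0.51878277 0.17597309 0.0378    ] [0.51894275 0.17423539 0.009     ] top [0.51761807 0.17133687 0.0378    ] scene [0.5219193  0.17561585 0.0378    ]
sleeve w [0.52859153 0.09149018 0.036     ] top [0.52785115 0.09000488 0.036     ]
spin: top [ 0.5317436  -0.18975366  0.089     ] hub top [ 0.5311694  -0.19090534  0.077     ] scene [ 0.53246824 -0.19152937  0.089     ] hub [ 0.53652627 -0.18759743  0.077     ]
```

Call:
send_rows:
  motion:
    - [[-1, -0.001, 0.002, -0.03, 0], [-1, -0.001, 0.002, -0.06, 0], [-1, -0.001, 0.002, -0.085, 0], [-1, -0.001, 0.002, -0.1, 0], [-1, -0.001, 0.002, -0.11, 0], [-1, -0.001, 0.002, -0.114, 0], [-1, -0.001, 0.002, -0.114, 0]]

```text
clock: 3.32
ee_pos: [0.5189, 0.1752, 0.0319]
tool_rot: [-2.218, -2.22, 0.008]
force: [0.1, 0.4, 0.6]
gripper_width: 0.0855
```

Call:
send_rows:
  motion:
    - [[1, 0, 0, 0, 0], [1, 0, 0, 0, 0], [1, 0, 0, 0, 0], [1, 0, 0, 0, 0], [1, 0, 0, 0, 0], [1, 0, 0, 0, 0]]
  squeeze: 50

```text
clock: 4.08
ee_pos: [0.5188, 0.1754, 0.0322]
tool_rot: [-2.218, -2.22, 0.008]
force: [-2.5, 1.4, 5.8]
gripper_width: 0.0243
```

Call:
send_rows:
  motion:
    - [[1, 0, 0, 0.002, 0], [1, 0, 0, 0.004, 0], [1, 0, 0, 0.02, 0], [1, 0, 0, 0.05, 0], [1, 0, 0, 0.08, 0], [1, 0, 0, 0.11, 0], [1, 0, 0, 0.11, 0], [1, 0, 0, 0.11, 0]]
  squeeze: 80

```text
clock: 5.08
ee_pos: [0.5184, 0.1752, 0.1414]
tool_rot: [-2.217, -2.22, 0.009]
force: [-0.5, 0.3, -2.0]
gripper_width: 0.0233
```

```bash
cat > v3.py <<'E'
from h import *
import sys,json
n=sys.argv[1]; m=snap('wrist',n,(150,100,406,384),2); s=ctrl.state()
json.dump({k:np.asarray(v).tolist() for k,v in m.items()},open(n+'.json','w'))
e=s['ee_pos'];print({k:np.round(s[k],4) for k in ('clock','ee_pos','tool_rot','force','gripper_width')}); print('tcp proj',proj(m,[e,e-[0,0,.019],e+[0,0,.006]]))
E
python3 v3.py w3
```

```text
{'clock': np.float64(5.125), 'ee_pos': array([0.5182, 0.1751, 0.1411]), 'tool_rot': array([-2.2172, -2.2196,  0.0103]), 'force': array([ 0.0219, -0.7508, -1.1159]), 'gripper_width': np.float64(0.0232)}
tcp proj [[254.29847268 262.37232867]
 [254.31865267 243.98736939]
 [254.29099283 269.18683858]]
```

View pics/w3.png

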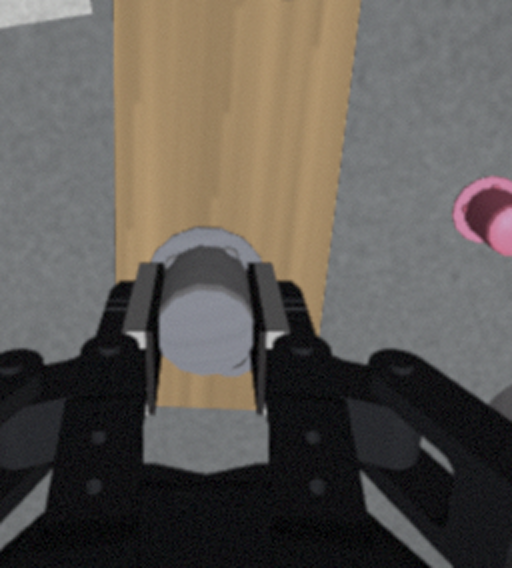

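The cap is held upright, with its dome top at about (207,335) in the crop, centred between the pads. Next I'll hover beside the spindle, flange at tip height, and measure one against the other in a single picture.

Call:
send_rows:
  motion:
    - [[1, 0.002, -0.04, 0.01, 0], [1, 0.004, -0.09, 0.02, 0], [1, 0.006, -0.145, 0.02, 0], [1, 0.008, -0.2, 0.02, 0], [1, 0.01, -0.255, 0.02, 0], [1, 0.012, -0.31, 0.02, 0], [1, 0.014, -0.365, 0.02, 0], [1, 0.015, -0.407, 0.02, 0]]

```text
clock: 6.12
ee_pos: [0.5324, -0.2339, 0.1596]
tool_rot: [-2.217, -2.217, 0.012]
force: [0.2, 0.7, -1.2]
gripper_width: 0.0238
```

Call:
send_rows:
  motion:
    - [[1, 0, 0, -0.02, 0], [1, 0, 0, -0.04, 0], [1, 0, 0, -0.04, 0], [1, 0, 0, -0.04, 0]]

```text
clock: 6.62
ee_pos: [0.5325, -0.2338, 0.1197]
tool_rot: [-2.217, -2.217, 0.012]
force: [-0.5, -0.2, -0.3]
gripper_width: 0.0234
```

```bash
sed -i 's/(150,100,406,384),2/(178,110,338,310),3/' v3.py && python3 v3.py w4
```

```text
{'clock': np.float64(6.675), 'ee_pos': array([ 0.5327, -0.2339,  0.1201]), 'tool_rot': array([-2.217 , -2.2178,  0.0114]), 'force': array([ 0.7715,  0.2137, -0.4775]), 'gripper_width': np.float64(0.0232)}
tcp proj [[255.35147535 263.25269389]
 [255.35730311 244.69629195]
 [255.34931335 270.13680121]]
```

View pics/w4.png

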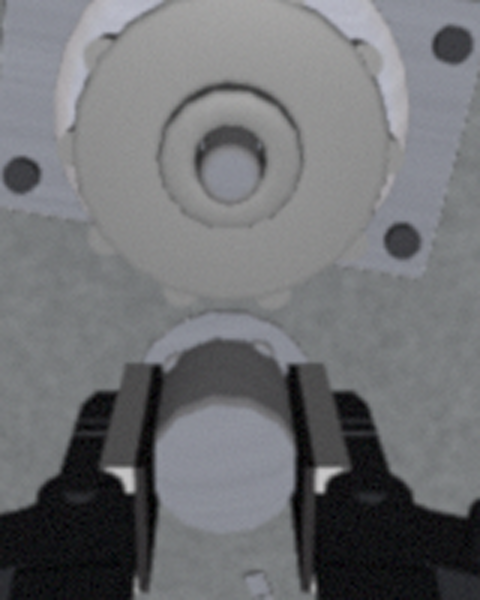

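Run:
```python
from h import *
import json
w=json.load(open('w4.json'))
P=lambda u,v,z:ray(w,178+u/3,110+v/3,z).round(4)
R=cv2.Rodrigues(np.array(w['rvec']))[0];print('cam',-R.T@np.array(w['tvec']))
print('spindle sph',P(231,172,.087),'hub',P(230,157,.077),'hub R',P(301,157,.077)[0]-P(159,157,.077)[0])
print('flange ext',P(228,311,.0939),P(228,311,.0969)); print('dome',P(225.5,462,.1214),P(155,455,.1214),P(296,455,.1214))
# model silhouette of cap for axis guess
e=np.array([.5327,-.2339,.1201-.0262])
a=np.linspace(0,2*np.pi,73)
for dx,dy in [(0,0),(-.001,0),(0,.001)]:
  c=e+[dx,dy,0]; f=lambda r,z:(proj(w,np.c_[c[0]+r*np.cos(a),c[1]+r*np.sin(a),0*a+c[2]+z])-[178,110])*3
  F=f(.018,0);D=np.vstack([f(.013,.0275),f(.012,.0295),f(.010,.031),f(.013,.003)]);D5=f(.013,.0275)
  print('flange top v',F[:,1].min().round(1),'dome u',D[:,0].min().round(1),D[:,0].max().round(1),'bottom',D[:,1].max().round(1),'d27 top',D5[:,1].min().round(1))
  sp=f(.018,.003);print('   arc at v362 u', [x.round(0) for x in F[np.abs(F[:,1]-362)<6][:,0]])
```

```text
cam [ 0.53252141 -0.15465747  0.24315975]
spindle sph [ 0.5324 -0.1918  0.087 ] hub [ 0.5322 -0.1911  0.077 ] hub R 0.028699999999999948
flange ext [ 0.5319 -0.2177  0.0939] [ 0.5319 -0.2164  0.0969]
dome [ 0.5316 -0.2335  0.1214] [ 0.5198 -0.2322  0.1214] [ 0.5434 -0.232   0.1214]
flange top v 302.4 dome u 154.5 309.5 bottom 532.1 d27 top 395.1
   arc at v362 u [np.float64(320.0), np.float64(318.0), np.float64(146.0), np.float64(144.0)]
flange top v 302.4 dome u 148.6 303.5 bottom 532.1 d27 top 395.1
   arc at v362 u [np.float64(315.0), np.float64(313.0), np.float64(141.0), np.float64(139.0)]
flange top v 297.6 dome u 154.4 309.6 bottom 527.2 d27 top 389.6
   arc at v362 u [np.float64(322.0), np.float64(320.0), np.float64(144.0), np.float64(142.0)]
```

The spindle tip is at (231,172) in the crop and the flange's front edge at (228,311). Relative to the spindle, the cap needs about +43.4 mm in y and +0.6 mm in x. I'll lift, shift over, then lower until just above the tip.

Call:
send_rows:
  motion:
    - [[1, 0, 0, 0.012, 0], [1, 0.0003, 0.015, 0.014, 0], [1, 0.0006, 0.0434, 0.014, 0], [1, 0.0006, 0.0434, 0.014, 0], [1, 0.0006, 0.0434, 0.008, 0], [1, 0.0006, 0.0434, 0.003, 0], [1, 0.0006, 0.0434, 0.002, 0], [1, 0.0006, 0.0434, 0.002, 0]]

```text
clock: 7.68
ee_pos: [0.5332, -0.1907, 0.1218]
tool_rot: [-2.217, -2.217, 0.012]
force: [-1.3, 0.0, -1.2]
gripper_width: 0.023
```

Call:
send_rows:
  motion:
    - [[1, 0, 0, -0.001, 0], [1, 0, 0, -0.002, 0], [1, 0, 0, -0.003, 0], [1, 0, 0, -0.004, 0], [1, 0, 0, -0.005, 0], [1, 0, 0, -0.006, 0], [1, 0, 0, -0.006, 0]]

```text
clock: 8.55
ee_pos: [0.5332, -0.1907, 0.1157]
tool_rot: [-2.217, -2.217, 0.012]
force: [-0.5, -0.8, -0.2]
gripper_width: 0.0232
```

Call:
send_rows:
  motion:
    - [[1, 0, 0, -0.0007, 0], [1, 0, 0, -0.0014, 0], [1, 0, 0, -0.002, 0], [1, 0, 0, -0.0027, 0], [1, 0, 0, -0.0034, 0], [1, 0, 0, -0.004, 0]]

```text
clock: 9.3
ee_pos: [0.5333, -0.1909, 0.112]
tool_rot: [-2.218, -2.217, 0.012]
force: [-0.2, -0.5, 3.2]
gripper_width: 0.0234
```

Call:
send_rows:
  motion:
    - [[1, 0, 0, -0.0005, 0], [1, 0, 0, -0.001, 0], [1, 0, 0, -0.0015, 0], [1, 0, 0, -0.002, 0]]

```text
clock: 9.8
ee_pos: [0.5335, -0.1911, 0.1108]
tool_rot: [-2.219, -2.218, 0.011]
force: [-2.0, -1.0, 10.4]
gripper_width: 0.0231
```

Call:
send_rows:
  motion:
    - [[1, 0, 0, -0.001, 0], [1, 0, 0, -0.0014, 0], [1, 0, 0, -0.0018, 0], [1, 0, 0, -0.0022, 0]]

```text
clock: 10.3
ee_pos: [0.5337, -0.1911, 0.1098]
tool_rot: [-2.219, -2.219, 0.01]
force: [-2.6, 0.4, 12.2]
gripper_width: 0.0233
```

Call:
send_rows:
  motion:
    - [[1, -0.0005, 0, -0.0012, 0], [1, -0.0007, 0, -0.0017, 0], [1, -0.0007, 0, -0.0022, 0], [1, -0.0007, 0, -0.0027, 0]]

```text
clock: 10.8
ee_pos: [0.5336, -0.1912, 0.1083]
tool_rot: [-2.221, -2.22, 0.009]
force: [-0.6, 1.2, 9.3]
gripper_width: 0.023
```

Call:
send_rows:
  motion:
    - [[1, 0, 0, -0.0012, 0], [1, 0, 0, -0.0017, 0], [1, 0, 0, -0.0022, 0], [1, 0, 0, -0.0027, 0]]

```text
clock: 11.3
ee_pos: [0.5337, -0.1913, 0.1064]
tool_rot: [-2.221, -2.221, 0.008]
force: [-2.9, 0.1, 9.7]
gripper_width: 0.0233
```

Call:
send_rows:
  motion:
    - [[1, 0, 0, -0.0012, 0], [1, 0, 0, -0.0017, 0], [1, 0, 0, -0.0022, 0], [1, 0, 0, -0.0027, 0]]

```text
clock: 11.8
ee_pos: [0.5337, -0.1913, 0.1046]
tool_rot: [-2.222, -2.221, 0.008]
force: [-2.9, 0.5, 9.6]
gripper_width: 0.0228
```

Drag is a steady 9.6 N or so. I'll keep on slowly towards the hub, expecting a step of about 4 N.

Call:
send_rows:
  motion:
    - [[1, 0, 0, -0.0012, 0], [1, 0, 0, -0.0016, 0], [1, 0, 0, -0.002, 0], [1, 0, 0, -0.0023, 0]]

```text
clock: 12.3
ee_pos: [0.5337, -0.1912, 0.1031]
tool_rot: [2.221, 2.221, -0.007]
force: [-3.5, 0.7, 10.9]
gripper_width: 0.0231
```

Call:
send_rows:
  motion:
    - [[1, 0, 0, -0.0012, 0], [1, 0, 0, -0.0016, 0], [1, 0, 0, -0.002, 0], [1, 0, 0, -0.0023, 0]]

```text
clock: 12.8
ee_pos: [0.5337, -0.1913, 0.1019]
tool_rot: [2.221, 2.22, -0.007]
force: [-3.3, 0.3, 11.7]
gripper_width: 0.0233
```

Call:
send_rows:
  motion:
    - [[1, 0, 0, -0.0014, 0], [1, 0, 0, -0.0018, 0], [1, 0, 0, -0.0022, 0], [1, 0, 0, -0.0025, 0]]

```text
clock: 13.3
ee_pos: [0.5338, -0.1913, 0.1006]
tool_rot: [2.22, 2.22, -0.006]
force: [-4.3, 2.0, 13.3]
gripper_width: 0.0232
```

Call:
send_rows:
  motion:
    - [[1, 0, 0, -0.0014, 0], [1, 0, 0, -0.0018, 0], [1, 0, 0, -0.0022, 0], [1, 0, 0, -0.0025, 0]]

```text
clock: 13.8
ee_pos: [0.5338, -0.1913, 0.0992]
tool_rot: [2.22, 2.219, -0.005]
force: [-5.1, 0.7, 13.8]
gripper_width: 0.0233
```

The nut is on the hub and the wheel is sinking on its spring, at about 13.5 N. Next I'm feeling for the shoulder and relieving the side load.

Call:
send_rows:
  motion:
    - [[1, -0.0005, 0, -0.0014, 0], [1, -0.0007, 0, -0.0018, 0], [1, -0.0007, 0, -0.0021, 0], [1, -0.0007, 0, -0.0024, 0]]

```text
clock: 14.3
ee_pos: [0.5336, -0.1913, 0.0981]
tool_rot: [2.218, 2.218, -0.004]
force: [-3.1, 0.8, 12.6]
gripper_width: 0.0232
```

Call:
send_rows:
  motion:
    - [[1, 0, 0, -0.0014, 0], [1, 0, 0, -0.0018, 0], [1, 0, 0, -0.0021, 0], [1, 0, 0, -0.0024, 0]]

```text
clock: 14.8
ee_pos: [0.5337, -0.1913, 0.0973]
tool_rot: [2.217, 2.217, -0.003]
force: [-5.3, 1.4, 19.1]
gripper_width: 0.0233
```

Force jumped to 19 N with little travel, so this is the shoulder. I'll firm up in stages to confirm it.

Call:
send_rows:
  motion:
    - [[1, -0.0003, 0, -0.0017, 0], [1, -0.0003, 0, -0.0019, 0], [1, -0.0003, 0, -0.002, 0], [1, -0.0003, 0, -0.002, 0]]

```text
clock: 15.3
ee_pos: [0.5336, -0.1913, 0.0973]
tool_rot: [2.216, 2.216, -0.001]
force: [-5.7, 1.7, 21.0]
gripper_width: 0.0234
```

Call:
send_rows:
  motion:
    - [[1, -0.0003, 0, -0.0021, 0], [1, -0.0003, 0, -0.0023, 0], [1, -0.0003, 0, -0.0025, 0], [1, -0.0003, 0, -0.0025, 0]]

```text
clock: 15.8
ee_pos: [0.5336, -0.1913, 0.0972]
tool_rot: [2.215, 2.215, 0.001]
force: [-6.9, 2.8, 23.9]
gripper_width: 0.023
```

Call:
send_rows:
  motion:
    - [[1, -0.0005, -0.0002, -0.0026, 0], [1, -0.0006, -0.0002, -0.0029, 0], [1, -0.0006, -0.0002, -0.003, 0], [1, -0.0006, -0.0002, -0.003, 0]]

```text
clock: 16.3
ee_pos: [0.5335, -0.1914, 0.097]
tool_rot: [2.213, 2.213, 0.004]
force: [-7.5, 3.9, 29.3]
gripper_width: 0.0231
```

Total is 29.3 N. Less about 9.6 N of drag, that leaves around 20 N on the hub. I'll hold it there.

Call:
send_rows:
  motion:
    - [[1, -0.0006, -0.0003, -0.0028, 0], [1, -0.0006, -0.0003, -0.0029, 0], [1, -0.0006, -0.0003, -0.0029, 0], [1, -0.0006, -0.0003, -0.0029, 0], [1, -0.0006, -0.0003, -0.0029, 0], [1, -0.0006, -0.0003, -0.0029, 0]]

```text
clock: 17.05
ee_pos: [0.5335, -0.1914, 0.097]
tool_rot: [2.211, 2.212, 0.007]
force: [-7.2, 5.1, 29.9]
gripper_width: 0.0237
```

Call:
send_rows:
  motion:
    - [[1, 0, 0, -0.0015, 0], [1, 0, 0, -0.0005, 0], [1, 0, 0, -0.0003, 0], [1, 0, 0, -0.0003, 0]]

```text
clock: 17.55
ee_pos: [0.5333, -0.1912, 0.0975]
tool_rot: [2.211, 2.212, 0.007]
force: [-4.6, 1.6, 11.8]
gripper_width: 0.0231
```

Call:
send_rows:
  motion:
    - [[0.5, 0, 0, -0.0003, 0], [0, 0, 0, 0, 0], [-1, 0, 0, 0, 0], [-1, 0, 0, 0, 0], [-1, 0, 0, 0, 0], [-1, 0, 0, 0, 0], [-1, 0, 0, 0, 0], [-1, 0, 0, 0, 0]]
  squeeze: 20

```text
clock: 18.55
ee_pos: [0.5333, -0.1912, 0.0976]
tool_rot: [2.211, 2.212, 0.007]
force: [-0.4, -0.3, -1.0]
gripper_width: 0.0853
```

Call:
send_rows:
  motion:
    - [[-1, 0, 0, 0.01, 0], [-1, 0, 0, 0.03, 0], [-1, 0, 0, 0.06, 0], [-1, 0, -0.02, 0.09, 0], [-1, 0, -0.04, 0.1, 0], [-1, 0, -0.04, 0.1, 0]]

```text
clock: 19.3
ee_pos: [0.5338, -0.2324, 0.199]
tool_rot: [2.21, 2.209, 0.009]
force: [-0.3, -0.0, -0.6]
gripper_width: 0.0857
```

Run:
```python
from h import *
m=snap('wrist','w5');b=snap('scene','scene5');s=ctrl.state();print(s['clock'],s['ee_pos'],s['force'],s['gripper_width'])
w=cv2.imread('pics/raw_w5.png');c=cv2.imread('pics/raw_scene5.png')
p=proj(m,[.5325,-.1915,.09])[0].astype(int);print(p)
x,y=max(p[0]-60,0),max(p[1]-60,0)
r=lambda im:cv2.resize(im,(400,400),interpolation=cv2.INTER_CUBIC)
cv2.imwrite('pics/c5.png',np.hstack([r(w[y:y+120,x:x+120]),r(c[90:190,110:210])]))
# expected scene pixels of dome top/flange for wheel sunk d mm
for d in (0,5.3,10): print(d,proj(b,[[.5325,-.191,.077-d/1e3+.0318],[.5325,-.191,.077-d/1e3]]).round(1).tolist())
```

```text
19.4 [ 0.5330588  -0.23096952  0.19750837] [-0.61513476  1.05486828 -0.28434564] 0.0854746236333194
[250 146]
0 [[153.0, 117.7], [155.5, 129.2]]
5.3 [[153.4, 119.6], [155.9, 131.0]]
10 [[153.8, 121.3], [156.3, 132.7]]
```

View pics/c5.png

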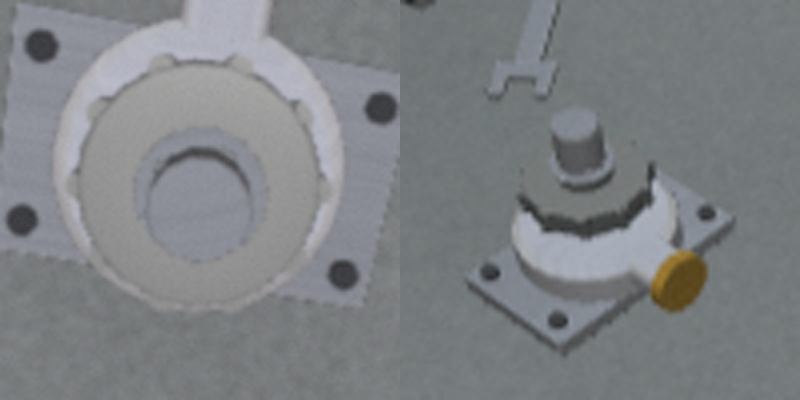

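The nut sits upright and flush on the hub, the wheel has sunk, and the gripper is clear. I'm handing in.

```bash
python3 -c "
from plant import ctrl
print(ctrl.close_job(), ctrl.state()['clock'])"
```

```text
the job is handed in; nothing more can be done
the job is handed in; nothing more can be done
```

The push nut is on the spindle, dome up, pressed down until the wheel stood on its solid shoulder, and I've handed the job in at about 19.4 s. I took it from the middle of the board and did not go near the sleeve, the stud or the pink look-alike.

- **Drag and sinking:** the teeth dragged a steady 9.6 N or so on the way down. The wheel sank about 5.5 mm on its spring at around 13.5 N total. It then stopped hard: the tool moved only about 0.3 mm while the force rose from 19 to 30 N.
- **Leaning on it:** I held 29.3–29.9 N total for about 0.75 s. That puts roughly 20 N on the hub after subtracting the drag. This rests on the drag measured on the way down, because the hub force can't be read directly.
- **After release:** the last pictures show the nut upright and flush on the hub, with the gripper open and clear. I judged this by eye and did not measure the nut's final height or test how tightly it bites.
- **Disagreements:** the camera estimates of position differed by 2–4 mm. I lined up the final approach with one wrist picture showing both nut and spindle. Side force reached about 7 N during the press.

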